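# Feel round the cut rim of a tin for burrs

### The job

Feel the cut rim of the wide tin on the sprung stand for burrs: with the closed fingertips pointing down, lightly touching the top of the rim all the way, go round it clockwise as seen from above, from close beside its bent-back lid to just short of the lid's other side. Be gentle: do not lean on the tin, push it off its seat, tip it or pick it up, then take the hand away. Leave the small tins and the screwdriver alone.

Things in the scene. Friction and masses are not known exactly. Their poses are not given: they have to be found in the camera images.
- stand: Fixed grey base, 170 x 170 mm and 22 mm high, of a sprung work stand; origin at the centre of its underside, on the table. It carries a round rubber-faced plate (164 mm across), on which the tin does not slip or turn under a light touch; its upper face, at rest, is 50 mm above the table. A low lip, up to 5 mm above the plate, keeps the tin central with about 2 mm of play.
- plate (a joint): How far the stand's round plate, with the tin on it, is pressed down, in m: 0 = up, at rest; 0.015 = against its lower stop. It begins to sink at a push of about 1 to 3 N on the tin's rim and needs 0.4 N more for each further mm; on its lower stop it is hard.
- tin: Wide open tin, loose on the plate, 140 mm across, 90 mm high, wall 4 mm, about 450 g; rim 140 mm above the table. Origin: centre of its underside; z up. Its round lid (120 mm) is still attached to the rim at the tin's +x side and bent back, leaning 45 degrees outwards; its highest edge is about 90 mm above the rim and 90 mm outside it.
- rim0 (a point): Point on top of the tin's wall, 68 mm from the tin's axis and 90 mm above its underside, 60 degrees clockwise (seen from above) from where the lid is attached. The trace's first mark, beside the lid.
- rim1 (a point): Point on top of the tin's wall, 68 mm from the tin's axis and 90 mm above its underside, 90 degrees clockwise (seen from above) from where the lid is attached.
- rim2 (a point): Point on top of the tin's wall, 68 mm from the tin's axis and 90 mm above its underside, 120 degrees clockwise (seen from above) from where the lid is attached.
- rim3 (a point): Point on top of the tin's wall, 68 mm from the tin's axis and 90 mm above its underside, 150 degrees clockwise (seen from above) from where the lid is attached.
- rim4 (a point): Point on top of the tin's wall, 68 mm from the tin's axis and 90 mm above its underside, 180 degrees clockwise (seen from above) from where the lid is attached.
- rim5 (a point): Point on top of the tin's wall, 68 mm from the tin's axis and 90 mm above its underside, 210 degrees clockwise (seen from above) from where the lid is attached.
- rim6 (a point): Point on top of the tin's wall, 68 mm from the tin's axis and 90 mm above its underside, 240 degrees clockwise (seen from above) from where the lid is attached.
- rim7 (a point): Point on top of the tin's wall, 68 mm from the tin's axis and 90 mm above its underside, 270 degrees clockwise (seen from above) from where the lid is attached.
- rim8 (a point): Point on top of the tin's wall, 68 mm from the tin's axis and 90 mm above its underside, 300 degrees clockwise (seen from above) from where the lid is attached. The trace's last mark, at the lid's other side.
- can_a: Bystander: loose open tin, brass-coloured, 66 mm across, 82 mm high; origin at the centre of its underside.
- can_b: Bystander: loose open tin, steel, 66 mm across, 100 mm high; origin at the centre of its underside.
- can_c: Bystander: loose open small tin, brass-coloured, 52 mm across, 70 mm high; origin at the centre of its underside.
- screwdriver: Bystander: screwdriver 190 mm long lying on the table, along its own x.
There are look-alikes about, which are no part of the job. Of the things like the stand, leave any that is purple; of the rest the larger one is meant.

How it is judged:
On the way, in this order (a step that is already met when the one before it is completed fails the run):
1. the fingertips touch the top of the rim at mark 0 of 0..8 (60 degrees clockwise from the lid; within 15 mm) (horizontal distance between the grasp point and rim0 below 0.015 m and z of the grasp point in the frame of rim0 above 0.008 m and contact force between the fingers and tin above 0.2 N), for 0.04 s.
2. the fingertips touch the top of the rim at mark 1 of 0..8 (90 degrees clockwise from the lid; within 15 mm) (horizontal distance between the grasp point and rim1 below 0.015 m and z of the grasp point in the frame of rim1 above 0.008 m and contact force between the fingers and tin above 0.2 N), for 0.04 s.
3. the fingertips touch the top of the rim at mark 2 of 0..8 (120 degrees clockwise from the lid; within 15 mm) (horizontal distance between the grasp point and rim2 below 0.015 m and z of the grasp point in the frame of rim2 above 0.008 m and contact force between the fingers and tin above 0.2 N), for 0.04 s.
4. the fingertips touch the top of the rim at mark 3 of 0..8 (150 degrees clockwise from the lid; within 15 mm) (horizontal distance between the grasp point and rim3 below 0.015 m and z of the grasp point in the frame of rim3 above 0.008 m and contact force between the fingers and tin above 0.2 N), for 0.04 s.
5. the fingertips touch the top of the rim at mark 4 of 0..8 (180 degrees clockwise from the lid; within 15 mm) (horizontal distance between the grasp point and rim4 below 0.015 m and z of the grasp point in the frame of rim4 above 0.008 m and contact force between the fingers and tin above 0.2 N), for 0.04 s.
6. the fingertips touch the top of the rim at mark 5 of 0..8 (210 degrees clockwise from the lid; within 15 mm) (horizontal distance between the grasp point and rim5 below 0.015 m and z of the grasp point in the frame of rim5 above 0.008 m and contact force between the fingers and tin above 0.2 N), for 0.04 s.
7. the fingertips touch the top of the rim at mark 6 of 0..8 (240 degrees clockwise from the lid; within 15 mm) (horizontal distance between the grasp point and rim6 below 0.015 m and z of the grasp point in the frame of rim6 above 0.008 m and contact force between the fingers and tin above 0.2 N), for 0.04 s.
8. the fingertips touch the top of the rim at mark 7 of 0..8 (270 degrees clockwise from the lid; within 15 mm) (horizontal distance between the grasp point and rim7 below 0.015 m and z of the grasp point in the frame of rim7 above 0.008 m and contact force between the fingers and tin above 0.2 N), for 0.04 s.
9. the fingertips touch the top of the rim at mark 8 of 0..8 (300 degrees clockwise from the lid; within 15 mm) (horizontal distance between the grasp point and rim8 below 0.015 m and z of the grasp point in the frame of rim8 above 0.008 m and contact force between the fingers and tin above 0.2 N), for 0.04 s.
At the end, for the whole second after the job is handed in: All nine rim marks were touched in order; the tin stands upright (within 0.05 rad), at rest, centred on the stand (within 8 mm) with the plate up (within 3 mm), and the bystanders are within 25 mm of where they were (angle between tin's own z axis and vertical below 0.05 rad and horizontal distance between tin and stand below 0.008 m and value of joint plate below 0.003 m and z of tin in the frame of stand below 0.054 m and linear speed of tin below 0.02 m/s and distance of each of can_a, can_b, can_c, screwdriver from where it was at the start of the episode below 0.025 m).
It fails at once if the tin is leaned on or squeezed (more than 20 N) (contact force between any of the fingers, the arm and tin above 20 N).
It fails at once if the tin is lifted off the plate (more than 12 mm above its rest) (z of tin in the frame of stand above 0.062 m).
It fails at once if the tin is tipped (more than 0.15 rad) or pushed off its seat (more than 15 mm) (angle between tin's own z axis and vertical above 0.15 rad or horizontal distance between tin and stand above 0.015 m).
It fails at once if a small tin or the screwdriver is moved more than 25 mm or lifted (distance of any of can_a, can_b, can_c, screwdriver from where it was at the start of the episode above 0.025 m).
It also fails if it takes over 58 s, if anything falls off the work surface, if the arm or the gripper's body presses on something with over 40 N, if the wrist force passes 120 N, or if a joint passes its speed limit or range.

### The arm

A 6-joint arm with a two-finger parallel gripper is mounted at the origin on the work surface. World frame = base frame: x ahead of the robot, y to its left, z up, the work surface at z = 0. Lengths are in m, angles in rad, forces in N, time in s.
With the tool pointing down it reaches from about 0.275 to 0.875 m from the base axis. Payload 12.5 kg.
Tool frame: the origin (TCP) lies on the centre line of the jaws, within the pads' length; the fingertips stand env.finger_overhang ahead of it and the grasp point (between the pads) lies 2 mm behind it (env.finger_overhang is the distance from the TCP to the fingertips, in m); z points along the fingers, y is the direction in which the jaws open and shut (so a half turn about z gives the same grasp; the last joint's range is limited). The gripper opens to 85 mm and grips with 20 to 120 N. Pads are 22 mm wide; open, the fingers measure 114 mm over their backs; the gripper's body (76 mm by 85 mm) begins 54 mm behind the grasp point. The pads swing forward as they close: fully open they stand 13 mm farther back than shut.
Start: joints at [-1.313, 0.351, 1.652, -0, 1.139, -0.085], TCP at [0.185, -0.518, 0.248] pointing down, gripper open.
Joint ranges: [-2.75, 2.75], [-0.79, 2.1], [0.01, 2.65], [-1.57, 4.71], [0.07, 3.14], [-2.87, 2.87]. Speed limits (rad/s): [2.22, 2.22, 2.79, 3.14, 3.14, 3.14].

### API

Orientations are given as a rotation vector (axis times angle).
In Python, from rig import get_obs, eyes, ticket, env gives the robot as it stands.
- The arm moves only by the tool move_arm, never from a script. Its argument "deltas" is a list of rows, each an object with "xyz": the shift along the tool's x, y, z in cm, a list of three; "rot": the turn, a rotation vector about the tool's x, y, z in degrees, a list of three; "hand": the opening in per cent of the stroke, from 0 (shut) to 100 (fully open). In form: [{"xyz": [dx, dy, dz], "rot": [rx, ry, rz], "hand": hand}, ...]. A call has 1 to 10 rows; each row shifts and turns the commanded pose from where the row before left it, along the tool's axes as they then stand; what a row does not reach is not made up. A row lasts 1/12 s, in which the tool goes at most 41.7 mm and 7.16 degrees, less where a joint would pass 70% of its speed; a pose out of reach is approached as far as the arm can. A call with a gripper value outside its range is refused whole. The fingers move at their own pace and stop on an object; "squeeze" is the grip in N (left out, the last holds). Time passes only in rows, so rows that do not move let the fingers close. It gives the time, the measured TCP pose, the force and the opening at its end, in the units of the state.
- get_obs(): the state, without advancing time (a new reading comes with each control period).
- eyes.read_camera(name): name is "scene" or "top" or "wrist"; returns a dict with "image" (384x512x3 uint8, red, green, blue), "depth" (384x512 float32, m along the optical axis (not along the pixel's ray), 0 where there is no reading), "K" (3x3 intrinsics, pixels), "T" (4x4, takes a point from camera to world coordinates). Camera axes: x right, y down, z forward; pixel columns grow to the right and rows downward; lengths in m; the calibration is good to about 2 mm. A picture is of the moment at which its call begins.
- ticket.close_job(): hands the job in, once; it reports no verdict.
The state is a dict: "clock": time; "joint_pos": joint angles; "joint_vel": joint speeds; "effort": joint torques, N m; "tool_pos": TCP position; "eef_rot": TCP orientation; "contact_force": force on the tool from outside, world axes, zero at the start; "ft_torque": the same for the moment, N m; "grip_width": finger opening in m.
Only numpy, scipy, OpenCV 4.12 (cv2) and the standard library are available. Lean on these libraries where they do the work, as an engineer would, in place of code of your own. Each camera call takes 0.05 s, during which the arm holds its last target.

## Working session

There is one attempt and no reset: what is moved stays moved. The work goes in short steps, Python scripts to look and compute and a tool call to move; the robot and the scene stay as the last step left them, time stands still between calls to the robot, and variables do not carry over. Pictures are saved under pics/ and viewed, and the job is handed in when it is done.

Besides the shell and the picture viewer there is one more tool, called after ">>>" by a JSON object that holds its "method" and its "body". move_arm: Moves the arm, as the interface text tells. Its arguments: {"type":"object","properties":{"deltas":{"type":"array"},"squeeze":{"type":"number"}},"required":["deltas"]}

```bash
mkdir -p pics; ls; python3 - <<'E'
from rig import get_obs, eyes, ticket, env
import cv2,numpy as np
print(get_obs(), env.finger_overhang)
for n in ["scene","top","wrist"]:
    d=eyes.read_camera(n); cv2.imwrite(f"pics/a_{n}.png",d["image"][:,:,::-1]); np.savez(f"a_{n}.npz",**d)
    print(n,d["K"].round(1).tolist(),d["T"].round(3).tolist())
E
```

```text
pics
{'clock': 0.0, 'joint_pos': array([-1.31261473e+00,  3.51235545e-01,  1.65246452e+00,  1.06028581e-05,
        1.13908664e+00, -8.46150026e-02]), 'joint_vel': array([ 0.00147957, -0.00100538,  0.00083417,  0.00155692,  0.00140091,
       -0.00173394]), 'effort': array([-1.28530908e-03, -5.06106627e+01, -2.91402769e+01, -2.10639369e-04,
        4.58875409e-03,  1.34410021e-05]), 'tool_pos': array([ 0.18480223, -0.51767686,  0.24774342]), 'eef_rot': array([-3.09438787e+00, -5.35621165e-01,  1.47446309e-04]), 'contact_force': array([0.01383296, 0.40133356, 0.81676562]), 'ft_torque': array([0.0429934 , 0.01917997, 0.02717335]), 'grip_width': 0.08554509964094455} 0.017
scene [[418.5, 0.0, 252.8], [0.0, 418.5, 195.6], [0.0, 0.0, 1.0]] [[-0.431, 0.777, -0.459, 1.037], [0.902, 0.367, -0.227, 0.286], [-0.008, -0.512, -0.859, 1.091], [0.0, 0.0, 0.0, 1.0]]
top [[458.1, 0.0, 254.2], [0.0, 458.1, 188.5], [0.0, 0.0, 1.0]] [[0.009, -0.985, 0.171, 0.248], [-1.0, -0.009, -0.0, 0.008], [0.002, -0.171, -0.985, 1.585], [0.0, 0.0, 0.0, 1.0]]
wrist [[326.9, 0.0, 254.8], [0.0, 326.9, 190.7], [0.0, 0.0, 1.0]] [[0.336, -0.896, -0.291, 0.26], [-0.942, -0.32, -0.103, -0.491], [-0.001, 0.309, -0.951, 0.374], [0.0, 0.0, 0.0, 1.0]]
```

View pics/a_top.png

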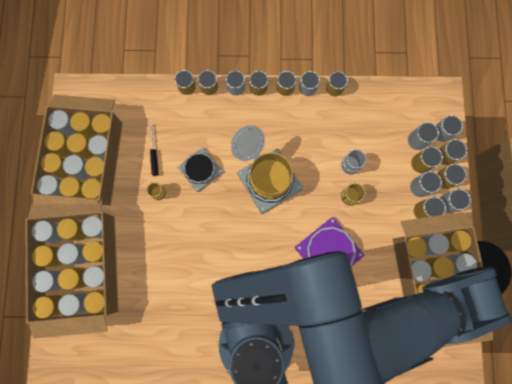

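View pics/a_scene.png

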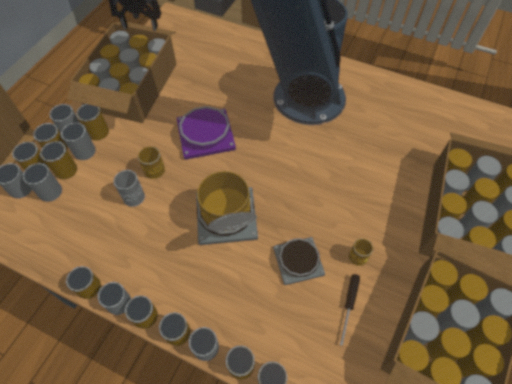

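The top view shows the tin with its brass interior at about (270,177) on the larger grey stand. Its lid is at (248,143), up and to the left. The purple stand at (330,245) and the small grey one at (200,168) are decoys. Next I measure the tin from depth.

```bash
cat > h.py <<'E'
import numpy as np
def pts(d):
    h,w=d["depth"].shape; u,v=np.meshgrid(np.arange(w),np.arange(h)); z=d["depth"]
    K=d["K"]; P=np.stack([(u-K[0,2])/K[0,0]*z,(v-K[1,2])/K[1,1]*z,z],-1)
    W=P@d["T"][:3,:3].T+d["T"][:3,3]; W[z<=0]=np.nan; return W
def circ(p):
    A=np.c_[2*p,np.ones(len(p))]; s=np.linalg.lstsq(A,(p**2).sum(1),rcond=None)[0]
    return s[0],s[1],np.sqrt(s[2]+s[0]**2+s[1]**2)
E
python3 - <<'E'
from h import *
for n in ["top","scene"]:
    d=dict(np.load(f"a_{n}.npz")); W=pts(d)
    if n=="top": c0=np.nanmedian(W[170:185,262:278].reshape(-1,3),0)[:2]; print(c0)
    r=np.hypot(W[...,0]-c0[0],W[...,1]-c0[1])
    m=(abs(W[...,2]-.138)<.006)&(r<.085)
    p=W[m]; print(n,len(p))
    c=p[:,:2].mean(0)
    for i in range(6):
        q=p[:,:2]; 
        if i: 
            rr=np.hypot(*(q-c).T); q=q[abs(rr-R)<.006]
        x,y,R=circ(q); c=np.array([x,y])
    print(c,R,len(q))
    # lid: points z .16-.235
    r=np.hypot(W[...,0]-c[0],W[...,1]-c[1])
    m=(W[...,2]>.15)&(W[...,2]<.24)&(r<.19)&(r>.06)
    p=W[m]; v=p.mean(0)[:2]-c; print("lid",len(p),p.mean(0),p.max(0),np.degrees(np.arctan2(v[1],v[0])))
    for a,b in[(.15,.17),(.17,.19),(.19,.21),(.21,.24)]:
        q=p[(p[:,2]>a)&(p[:,2]<b)]; 
        if len(q): v=q.mean(0)[:2]-c; print(a,len(q),np.degrees(np.arctan2(v[1],v[0])),np.hypot(*v))
    # bystander heights
E
```

```text
[ 0.55417353 -0.04358495]
top 174
[ 0.55011029 -0.04501894] 0.06770848077195757 173
lid 921 [0.6377659  0.03091143 0.18939899] [0.68608878 0.08160696 0.23364431] 40.900264269028064
0.15 196 39.30491283425383 0.08831148595497537
0.17 269 41.77730810913622 0.10665461142654054
0.19 273 40.96288377691829 0.12610352270287337
0.21 183 40.91137389930736 0.14422188830879099
scene 313
[ 0.55289458 -0.04315295] 0.06766625737729796 313
lid 594 [0.64140192 0.03319813 0.19096607] [0.68874514 0.08406784 0.22926562] 40.78278095709647
0.15 118 40.99144417217248 0.08679680182964263
0.17 165 40.77862544762889 0.10602289905838902
0.19 175 40.89792853031864 0.12571324049307311
0.21 136 40.54935785433842 0.1448288281777724
```

```bash
python3 - <<'E'
import cv2,numpy as np
d=np.load("a_top.npz")["image"][:,:,::-1]; cv2.imwrite("pics/zt.png",cv2.resize(d[110:230,130:390],None,fx=3,fy=3,interpolation=2))
d=np.load("a_scene.npz")["image"][:,:,::-1]; cv2.imwrite("pics/zs.png",cv2.resize(d[90:260,100:300],None,fx=3.5,fy=3.5,interpolation=2))
E
```

```text
(no output)
```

View pics/zt.png

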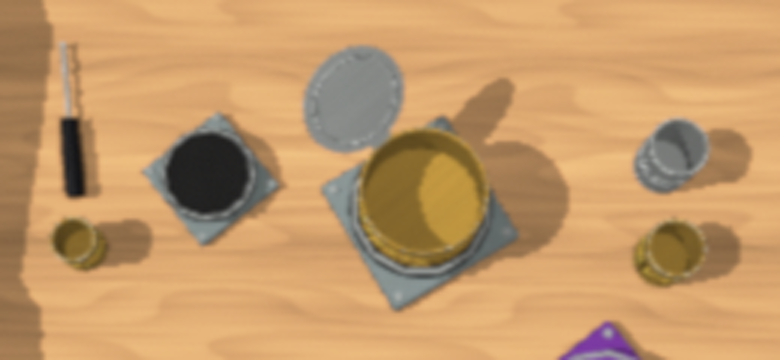

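View pics/zs.png

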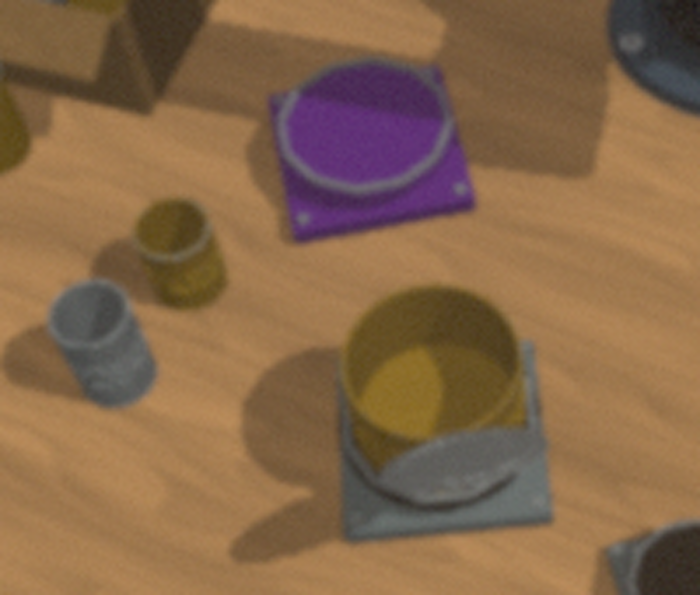

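Tin centre is about (0.5515, -0.044) and the lid azimuth about 41°. First I align the tool with the world axes, shut the hand and rise slightly.

>>> {"method": "move_arm", "body": {"deltas": [{"xyz": [0, 0, -1], "rot": [0, 0, 6.55], "hand": 0}, {"xyz": [0, 0, -1], "rot": [0, 0, 6.55], "hand": 0}, {"xyz": [0, 0, -1], "rot": [0, 0, 6.55], "hand": 0}, {"xyz": [1, -1, 0], "rot": [0, 0, 0], "hand": 0}, {"xyz": [2, -2, 0], "rot": [0, 0, 0], "hand": 0}, {"xyz": [2.5, -2.5, 0], "rot": [0, 0, 0], "hand": 0}, {"xyz": [2.5, -2.5, 0], "rot": [0, 0, 0], "hand": 0}, {"xyz": [2.5, -2.5, 0], "rot": [0, 0, 0], "hand": 0}, {"xyz": [2.5, -2.5, 0], "rot": [0, 0, 0], "hand": 0}, {"xyz": [2.5, -2.5, 0], "rot": [0, 0, 0], "hand": 0}], "squeeze": 20}}

```text
clock: 0.98
tool_pos: [0.3409, -0.3608, 0.2778]
eef_rot: [-3.141, -0.005, 0.0]
contact_force: [0.3, -0.7, -0.0]
grip_width: 0.0002
```

>>> {"method": "move_arm", "body": {"deltas": [{"xyz": [2, -2.5, 0], "rot": [0, 0, 0], "hand": 0}, {"xyz": [2, -2.5, 0], "rot": [0, 0, 0], "hand": 0}, {"xyz": [2, -2.5, -0.5], "rot": [0, 0, 0], "hand": 0}, {"xyz": [2, -2.5, -0.5], "rot": [0, 0, 0], "hand": 0}, {"xyz": [2, -2.5, 0], "rot": [0, 0, 0], "hand": 0}, {"xyz": [2, -2.5, 0], "rot": [0, 0, 0], "hand": 0}, {"xyz": [2, -2.5, 0], "rot": [0, 0, 0], "hand": 0}, {"xyz": [1, -2.5, 0], "rot": [0, 0, 0], "hand": 0}, {"xyz": [0.5, -1.5, 0], "rot": [0, 0, 0], "hand": 0}, {"xyz": [0, 0, 0], "rot": [0, 0, 0], "hand": 0}]}}

```text
clock: 1.82
tool_pos: [0.4954, -0.1449, 0.2876]
eef_rot: [-3.141, -0.009, 0.001]
contact_force: [0.6, 0.1, -0.3]
grip_width: -0.0003
```

```bash
python3 - <<'E'
from h import *
from rig import *
import cv2
o=get_obs(); print(o["tool_pos"],o["contact_force"])
d=eyes.read_camera("wrist"); cv2.imwrite("pics/w1.png",d["image"][:,:,::-1])
W=pts(d); c=np.array([.5515,-.044])
r=np.hypot(W[...,0]-c[0],W[...,1]-c[1])
m=(abs(W[...,2]-.139)<.005)&(r<.08)&(r>.055); p=W[m]
print(len(p),np.median(p[:,2]))
q=p[:,:2]
for i in range(6):
    x,y,R=circ(q); rr=np.hypot(p[:,0]-x,p[:,1]-y); q=p[abs(rr-R)<.005][:,:2]
a=np.degrees(np.arctan2(q[:,1]-y,q[:,0]-x)); print(x,y,R,np.histogram(a,12,(-180,180))[0])
E
```

```text
[ 0.4953944  -0.1448673   0.28760647] [ 0.5804675   0.14327869 -0.31674122]
3732 0.13986038393790717
0.5518999782714747 -0.04409291106085744 0.06734304080824101 [221 195 224 259 273 291 346 562 396 373 321 262]
```

View pics/w1.png

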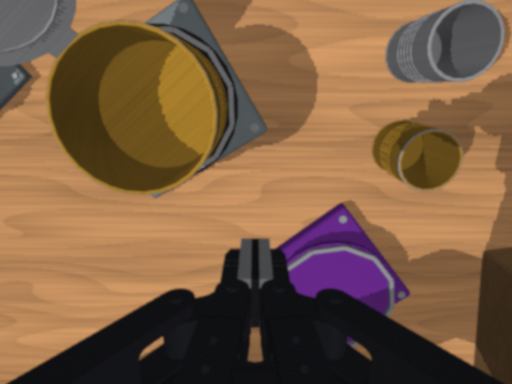

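The wrist view shows the tin whole, with its rim around (140,105) and the lid at upper left. Fitted centre is (0.552, -0.044). Now I go above mark 0.

>>> {"method": "move_arm", "body": {"deltas": [{"xyz": [3, -2, 0], "rot": [0, 0, 0], "hand": 0}, {"xyz": [3, -2, 0], "rot": [0, 0, 0], "hand": 0}, {"xyz": [3, -2, 0], "rot": [0, 0, 0], "hand": 0}, {"xyz": [3.1, -2, 0], "rot": [0, 0, 0], "hand": 0}, {"xyz": [0, 0, 2], "rot": [0, 0, 0], "hand": 0}, {"xyz": [0, 0, 3], "rot": [0, 0, 0], "hand": 0}, {"xyz": [0, 0, 3], "rot": [0, 0, 0], "hand": 0}, {"xyz": [0, 0, 2], "rot": [0, 0, 0], "hand": 0}, {"xyz": [0, 0, 1], "rot": [0, 0, 0], "hand": 0}, {"xyz": [0, 0, 0], "rot": [0, 0, 0], "hand": 0}]}}

```text
clock: 2.7
tool_pos: [0.6147, -0.0686, 0.176]
eef_rot: [-3.141, -0.0, 0.006]
contact_force: [0.5, -0.2, 0.1]
grip_width: -0.0005
```

```bash
python3 - <<'E'
from rig import *
import numpy as np,cv2
o=get_obs(); print(o["tool_pos"],o["contact_force"],o["joint_pos"].round(2))
c=np.array([.552,-.044]);L=41.
th=np.arange(58,306,4.); a=np.radians(L-th); p=c+.068*np.c_[np.cos(a),np.sin(a)]
print(p[0],p[-1]); d=np.diff(p,axis=0)*100
cum=0*d[0]; 
for i,(t) in enumerate(th[1:]):
    w=np.round((p[i+1]-p[0])*100-cum,2); cum=cum+w
    print(int(t),"[%.2f, %.2f, 0]"%(w[0],-w[1]), end="\n" if i%5==4 else "  ")
d=eyes.read_camera("scene"); cv2.imwrite("pics/s2.png",cv2.resize(d["image"][90:260,100:300,::-1],None,fx=3.5,fy=3.5))
E
```

```text
[ 0.61473299 -0.06860955  0.17599692] [ 0.53777735 -0.20346534  0.06664053] [-0.19  0.55  1.53 -0.    1.06  1.38]
[ 0.61702872 -0.06388128] [0.54136246 0.02316281]
62 [-0.15, 0.45, 0]  66 [-0.19, 0.44, 0]  70 [-0.22, 0.42, 0]  74 [-0.24, 0.41, 0]  78 [-0.27, 0.38, 0]
82 [-0.30, 0.37, 0]  86 [-0.32, 0.35, 0]  90 [-0.35, 0.32, 0]  94 [-0.37, 0.30, 0]  98 [-0.39, 0.27, 0]
102 [-0.41, 0.25, 0]  106 [-0.42, 0.21, 0]  110 [-0.44, 0.19, 0]  114 [-0.44, 0.15, 0]  118 [-0.46, 0.13, 0]
122 [-0.47, 0.09, 0]  126 [-0.47, 0.06, 0]  130 [-0.47, 0.02, 0]  134 [-0.48, -0.01, 0]  138 [-0.47, -0.04, 0]
142 [-0.47, -0.07, 0]  146 [-0.46, -0.11, 0]  150 [-0.46, -0.14, 0]  154 [-0.44, -0.17, 0]  158 [-0.43, -0.20, 0]
162 [-0.42, -0.23, 0]  166 [-0.39, -0.26, 0]  170 [-0.38, -0.28, 0]  174 [-0.36, -0.31, 0]  178 [-0.34, -0.34, 0]
182 [-0.31, -0.36, 0]  186 [-0.28, -0.38, 0]  190 [-0.26, -0.40, 0]  194 [-0.23, -0.41, 0]  198 [-0.20, -0.43, 0]
202 [-0.17, -0.44, 0]  206 [-0.14, -0.46, 0]  210 [-0.11, -0.46, 0]  214 [-0.07, -0.47, 0]  218 [-0.04, -0.47, 0]
222 [-0.01, -0.48, 0]  226 [0.02, -0.47, 0]  230 [0.06, -0.47, 0]  234 [0.09, -0.47, 0]  238 [0.12, -0.46, 0]
242 [0.16, -0.45, 0]  246 [0.18, -0.43, 0]  250 [0.22, -0.42, 0]  254 [0.24, -0.41, 0]  258 [0.28, -0.39, 0]
262 [0.30, -0.37, 0]  266 [0.32, -0.35, 0]  270 [0.35, -0.32, 0]  274 [0.36, -0.30, 0]  278 [0.39, -0.27, 0]
282 [0.41, -0.25, 0]  286 [0.42, -0.21, 0]  290 [0.44, -0.19, 0]  294 [0.45, -0.15, 0]  298 [0.46, -0.12, 0]
302 [0.46, -0.09, 0]
```

View pics/s2.png

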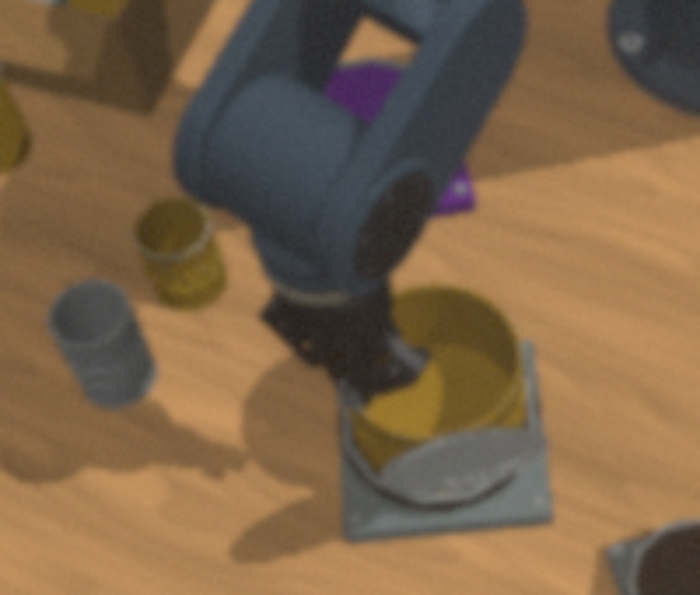

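The hand is above the rim beside the lid, with nothing else nearby. I'll nudge back to θ≈58° and lower gently.

>>> {"method": "move_arm", "body": {"deltas": [{"xyz": [0.2, -0.4, 0.4], "rot": [0, 0, 0], "hand": 0}, {"xyz": [0, 0, 0.4], "rot": [0, 0, 0], "hand": 0}, {"xyz": [0, 0, 0.4], "rot": [0, 0, 0], "hand": 0}, {"xyz": [0, 0, 0.3], "rot": [0, 0, 0], "hand": 0}, {"xyz": [0, 0, 0.1], "rot": [0, 0, 0], "hand": 0}, {"xyz": [0, 0, 0.1], "rot": [0, 0, 0], "hand": 0}, {"xyz": [0, 0, 0.1], "rot": [0, 0, 0], "hand": 0}, {"xyz": [0, 0, 0], "rot": [0, 0, 0], "hand": 0}]}}

```text
clock: 3.42
tool_pos: [0.6179, -0.0641, 0.1602]
eef_rot: [3.142, -0.0, -0.0]
contact_force: [0.5, 0.1, 0.1]
grip_width: -0.0
```

>>> {"method": "move_arm", "body": {"deltas": [{"xyz": [0, 0, 0.1], "rot": [0, 0, 0], "hand": 0}, {"xyz": [0, 0, 0.1], "rot": [0, 0, 0], "hand": 0}, {"xyz": [0, 0, 0], "rot": [0, 0, 0], "hand": 0}]}}

```text
clock: 3.67
tool_pos: [0.6179, -0.0641, 0.1581]
eef_rot: [-3.142, 0.0, 0.0]
contact_force: [0.1, -0.8, -0.1]
grip_width: -0.0002
```

>>> {"method": "move_arm", "body": {"deltas": [{"xyz": [0, 0, 0.1], "rot": [0, 0, 0], "hand": 0}, {"xyz": [0, 0, 0.1], "rot": [0, 0, 0], "hand": 0}, {"xyz": [0, 0, 0], "rot": [0, 0, 0], "hand": 0}]}}

```text
clock: 3.92
tool_pos: [0.6181, -0.0641, 0.1564]
eef_rot: [3.142, -0.0, 0.001]
contact_force: [-0.2, 0.2, 3.4]
grip_width: -0.0003
```

Contact at 3.4 N. I press 1 mm deeper so contact is kept, then trace in stages, checking after each one.

>>> {"method": "move_arm", "body": {"deltas": [{"xyz": [0, 0, 0.1], "rot": [0, 0, 0], "hand": 0}, {"xyz": [-0.15, 0.45, 0], "rot": [0, 0, 0], "hand": 0}, {"xyz": [-0.19, 0.44, 0], "rot": [0, 0, 0], "hand": 0}, {"xyz": [-0.22, 0.42, 0], "rot": [0, 0, 0], "hand": 0}, {"xyz": [-0.24, 0.41, 0], "rot": [0, 0, 0], "hand": 0}, {"xyz": [-0.27, 0.38, 0], "rot": [0, 0, 0], "hand": 0}]}}

```text
clock: 4.42
tool_pos: [0.6071, -0.0856, 0.1554]
eef_rot: [3.142, -0.001, 0.001]
contact_force: [1.3, 1.5, 2.6]
grip_width: -0.0004
```

```bash
cat > chk.py <<'E'
from h import *
from rig import *
import sys
o=get_obs(); t=o["tool_pos"]; v=t[:2]-[.552,-.044]
print("tool",t.round(4),"f",o["contact_force"].round(1),"theta",(41-np.degrees(np.arctan2(v[1],v[0])))%360,"r",np.hypot(*v).round(4))
d=eyes.read_camera("top"); W=pts(d)
r=np.hypot(W[...,0]-.552,W[...,1]+.044)
# robust lid plane / lid check, seen from top
m=(W[...,2]>.15)&(W[...,2]<.24)&(r<.18)&(r>.06)&(abs(np.arctan2(W[...,1]+.044,W[...,0]-.552)-.715)<.35)
p=W[m]; print("lid",len(p),p.mean(0).round(4))
E
python3 chk.py
```

```text
tool [ 0.6071 -0.0856  0.1554] f [1.3 1.5 2.6] theta 78.04588606631874 r 0.0691
lid 697 [0.6406 0.033  0.1917]
```

>>> {"method": "move_arm", "body": {"deltas": [{"xyz": [-0.3, 0.37, 0], "rot": [0, 0, 0], "hand": 0}, {"xyz": [-0.32, 0.35, 0], "rot": [0, 0, 0], "hand": 0}, {"xyz": [-0.35, 0.32, 0], "rot": [0, 0, 0], "hand": 0}, {"xyz": [-0.37, 0.3, 0], "rot": [0, 0, 0], "hand": 0}, {"xyz": [-0.39, 0.27, 0], "rot": [0, 0, 0], "hand": 0}, {"xyz": [-0.41, 0.25, 0], "rot": [0, 0, 0], "hand": 0}, {"xyz": [-0.42, 0.21, 0], "rot": [0, 0, 0], "hand": 0}]}}

```text
clock: 5.05
tool_pos: [0.5813, -0.1061, 0.1553]
eef_rot: [3.141, -0.0, 0.0]
contact_force: [2.3, 0.7, 2.6]
grip_width: -0.0002
```

```bash
python3 chk.py
```

```text
tool [ 0.5813 -0.1061  0.1553] f [2.3 0.7 2.6] theta 105.73614347144284 r 0.0686
lid 703 [0.6403 0.0329 0.1909]
```

>>> {"method": "move_arm", "body": {"deltas": [{"xyz": [-0.44, 0.19, 0], "rot": [0, 0, 0], "hand": 0}, {"xyz": [-0.44, 0.15, 0], "rot": [0, 0, 0], "hand": 0}, {"xyz": [-0.46, 0.13, 0], "rot": [0, 0, 0], "hand": 0}, {"xyz": [-0.47, 0.09, 0], "rot": [0, 0, 0], "hand": 0}, {"xyz": [-0.47, 0.06, 0], "rot": [0, 0, 0], "hand": 0}, {"xyz": [-0.47, 0.02, 0], "rot": [0, 0, 0], "hand": 0}, {"xyz": [-0.48, -0.01, 0], "rot": [0, 0, 0], "hand": 0}, {"xyz": [-0.47, -0.04, 0], "rot": [0, 0, 0], "hand": 0}]}}

```text
clock: 5.77
tool_pos: [0.5442, -0.1117, 0.1553]
eef_rot: [3.141, -0.0, 0.0]
contact_force: [1.2, -0.9, 2.5]
grip_width: 0.0
```

```bash
python3 chk.py
```

```text
tool [ 0.5442 -0.1117  0.1553] f [ 1.2 -0.9  2.5] theta 137.5993898239215 r 0.0681
lid 704 [0.6402 0.0328 0.1911]
```

>>> {"method": "move_arm", "body": {"deltas": [{"xyz": [-0.47, -0.07, 0], "rot": [0, 0, 0], "hand": 0}, {"xyz": [-0.46, -0.11, 0], "rot": [0, 0, 0], "hand": 0}, {"xyz": [-0.46, -0.14, 0], "rot": [0, 0, 0], "hand": 0}, {"xyz": [-0.44, -0.17, 0], "rot": [0, 0, 0], "hand": 0}, {"xyz": [-0.43, -0.2, 0], "rot": [0, 0, 0], "hand": 0}, {"xyz": [-0.42, -0.23, 0], "rot": [0, 0, 0], "hand": 0}, {"xyz": [-0.39, -0.26, 0], "rot": [0, 0, 0], "hand": 0}, {"xyz": [-0.38, -0.28, 0], "rot": [0, 0, 0], "hand": 0}]}}

```text
clock: 6.48
tool_pos: [0.5097, -0.0968, 0.1553]
eef_rot: [3.142, -0.0, -0.0]
contact_force: [1.6, -2.6, 2.9]
grip_width: -0.0001
```

```bash
python3 chk.py
```

```text
tool [ 0.5097 -0.0968  0.1553] f [ 1.6 -2.6  2.9] theta 169.6904435007345 r 0.0676
lid 705 [0.6402 0.0329 0.191 ]
```

>>> {"method": "move_arm", "body": {"deltas": [{"xyz": [-0.36, -0.31, 0], "rot": [0, 0, 0], "hand": 0}, {"xyz": [-0.34, -0.34, 0], "rot": [0, 0, 0], "hand": 0}, {"xyz": [-0.31, -0.36, 0], "rot": [0, 0, 0], "hand": 0}, {"xyz": [-0.28, -0.38, 0], "rot": [0, 0, 0], "hand": 0}, {"xyz": [-0.26, -0.4, 0], "rot": [0, 0, 0], "hand": 0}, {"xyz": [-0.23, -0.41, 0], "rot": [0, 0, 0], "hand": 0}, {"xyz": [-0.2, -0.43, 0], "rot": [0, 0, 0], "hand": 0}, {"xyz": [-0.17, -0.44, 0], "rot": [0, 0, 0], "hand": 0}]}}

```text
clock: 7.2
tool_pos: [0.4884, -0.0659, 0.1553]
eef_rot: [3.142, -0.0, -0.0]
contact_force: [0.5, -2.6, 3.6]
grip_width: 0.0004
```

```bash
python3 chk.py
```

```text
tool [ 0.4884 -0.0659  0.1553] f [ 0.5 -2.6  3.6] theta 202.00777256298647 r 0.0673
lid 702 [0.6405 0.0326 0.1909]
```

>>> {"method": "move_arm", "body": {"deltas": [{"xyz": [-0.16, -0.46, 0], "rot": [0, 0, 0], "hand": 0}, {"xyz": [-0.12, -0.46, 0], "rot": [0, 0, 0], "hand": 0}, {"xyz": [-0.07, -0.47, 0], "rot": [0, 0, 0], "hand": 0}, {"xyz": [-0.04, -0.47, 0], "rot": [0, 0, 0], "hand": 0}, {"xyz": [-0.01, -0.48, 0], "rot": [0, 0, 0], "hand": 0}, {"xyz": [0.02, -0.47, 0], "rot": [0, 0, 0], "hand": 0}, {"xyz": [0.06, -0.47, 0], "rot": [0, 0, 0], "hand": 0}, {"xyz": [0.09, -0.47, 0], "rot": [0, 0, 0], "hand": 0}]}}

```text
clock: 7.92
tool_pos: [0.4863, -0.0283, 0.1552]
eef_rot: [-3.142, 0.0, 0.001]
contact_force: [-1.2, -2.3, 2.3]
grip_width: 0.0005
```

```bash
python3 chk.py
```

```text
tool [ 0.4863 -0.0283  0.1552] f [-1.2 -2.3  2.3] theta 234.4393802802822 r 0.0675
lid 686 [0.6413 0.0331 0.1919]
```

>>> {"method": "move_arm", "body": {"deltas": [{"xyz": [0.12, -0.46, 0], "rot": [0, 0, 0], "hand": 0}, {"xyz": [0.16, -0.45, 0], "rot": [0, 0, 0], "hand": 0}, {"xyz": [0.18, -0.43, 0], "rot": [0, 0, 0], "hand": 0}, {"xyz": [0.22, -0.42, 0], "rot": [0, 0, 0], "hand": 0}, {"xyz": [0.24, -0.41, 0], "rot": [0, 0, 0], "hand": 0}, {"xyz": [0.28, -0.39, 0], "rot": [0, 0, 0], "hand": 0}, {"xyz": [0.3, -0.37, 0], "rot": [0, 0, 0], "hand": 0}, {"xyz": [0.32, -0.35, 0], "rot": [0, 0, 0], "hand": 0}]}}

```text
clock: 8.63
tool_pos: [0.5048, 0.0044, 0.1552]
eef_rot: [-3.142, 0.0, 0.001]
contact_force: [-2.1, -2.5, 2.9]
grip_width: 0.0003
```

```bash
python3 chk.py
```

```text
tool [0.5048 0.0044 0.1552] f [-2.1 -2.5  2.9] theta 266.70998967657954 r 0.0676
lid 623 [0.6448 0.0331 0.1942]
```

>>> {"method": "move_arm", "body": {"deltas": [{"xyz": [0.35, -0.32, 0], "rot": [0, 0, 0], "hand": 0}, {"xyz": [0.36, -0.3, 0], "rot": [0, 0, 0], "hand": 0}, {"xyz": [0.39, -0.27, 0], "rot": [0, 0, 0], "hand": 0}, {"xyz": [0.41, -0.25, 0], "rot": [0, 0, 0], "hand": 0}, {"xyz": [0.42, -0.21, 0], "rot": [0, 0, 0], "hand": 0}, {"xyz": [0.44, -0.19, 0], "rot": [0, 0, 0], "hand": 0}, {"xyz": [0.45, -0.15, 0], "rot": [0, 0, 0], "hand": 0}, {"xyz": [0.46, -0.12, 0], "rot": [0, 0, 0], "hand": 0}, {"xyz": [0, 0, 0], "rot": [0, 0, 0], "hand": 0}]}}

```text
clock: 9.43
tool_pos: [0.5384, 0.0223, 0.1554]
eef_rot: [-3.141, 0.0, -0.002]
contact_force: [2.4, 0.7, 3.0]
grip_width: -0.0001
```

```bash
python3 chk.py
```

```text
tool [0.5384 0.0223 0.1554] f [2.4 0.7 3. ] theta 299.41397089485565 r 0.0677
lid 309 [0.661  0.0326 0.2062]
```

>>> {"method": "move_arm", "body": {"deltas": [{"xyz": [0.2, -0.05, 0], "rot": [0, 0, 0], "hand": 0}, {"xyz": [0, 0, 0], "rot": [0, 0, 0], "hand": 0}, {"xyz": [0, 0, -0.1], "rot": [0, 0, 0], "hand": 0}, {"xyz": [0, 0, -0.1], "rot": [0, 0, 0], "hand": 0}, {"xyz": [0, 0, -0.1], "rot": [0, 0, 0], "hand": 0}, {"xyz": [0, 0, -0.2], "rot": [0, 0, 0], "hand": 0}, {"xyz": [0, 0, -0.5], "rot": [0, 0, 0], "hand": 0}, {"xyz": [0, 0, -1], "rot": [0, 0, 0], "hand": 0}]}}

```text
clock: 10.15
tool_pos: [0.5388, 0.0225, 0.175]
eef_rot: [-3.142, 0.0, 0.003]
contact_force: [-0.2, -0.5, -0.6]
grip_width: 0.0003
```

>>> {"method": "move_arm", "body": {"deltas": [{"xyz": [0, 0, -2], "rot": [0, 0, 0], "hand": 0}, {"xyz": [0, 0, -3], "rot": [0, 0, 0], "hand": 0}, {"xyz": [0, 0, -3], "rot": [0, 0, 0], "hand": 0}, {"xyz": [-2, 0, -3], "rot": [0, 0, 0], "hand": 0}, {"xyz": [-3, 0, 0], "rot": [0, 0, 0], "hand": 0}, {"xyz": [-3, 0, 0], "rot": [0, 0, 0], "hand": 0}, {"xyz": [-3, 0, 0], "rot": [0, 0, 0], "hand": 0}, {"xyz": [-3, 0, 0], "rot": [0, 0, 0], "hand": 0}, {"xyz": [-2, 0, 0], "rot": [0, 0, 0], "hand": 0}, {"xyz": [0, 0, 0], "rot": [0, 0, 0], "hand": 0}]}}

```text
clock: 10.98
tool_pos: [0.3765, 0.0227, 0.2861]
eef_rot: [3.142, -0.0, 0.0]
contact_force: [0.3, 0.7, 0.4]
grip_width: -0.0003
```

```bash
python3 chk.py; python3 - <<'E'
from h import *
from rig import *
import cv2
for n in ["wrist","scene","top"]:
    d=eyes.read_camera(n); W=pts(d); cv2.imwrite(f"pics/e_{n}.png",d["image"][:,:,::-1])
    r=np.hypot(W[...,0]-.552,W[...,1]+.044)
    for nm,D in ([("before",dict(np.load(f"a_{n}.npz")))] if n!="wrist" else [])+[("now",d)]:
        W=pts(D); r=np.hypot(W[...,0]-.552,W[...,1]+.044)
        p=W[(abs(W[...,2]-.139)<.006)&(r<.08)&(r>.055)]
        if len(p)<50: print(n,"few",len(p)); continue
        q=p[:,:2]
        for i in range(6):
            x,y,R=circ(q); rr=np.hypot(p[:,0]-x,p[:,1]-y); s=p[abs(rr-R)<.005]; q=s[:,:2]
        A=np.linalg.lstsq(np.c_[s[:,:2]-[x,y],np.ones(len(s))],s[:,2],rcond=None)[0]
        print(n,nm,len(s),np.round([x,y,R],4),"tilt",A[:2].round(3),"z",A[2].round(4))
E
```

```text
tool [0.3765 0.0227 0.2861] f [0.3 0.7 0.4] theta 241.81728024848408 r 0.1878
lid 715 [0.6399 0.0326 0.1922]
wrist now 1274 [ 0.55   -0.0428  0.0666] tilt [-0.015 -0.   ] z 0.1387
scene before 301 [ 0.5529 -0.0431  0.0677] tilt [0.005 0.005] z 0.1386
scene now 306 [ 0.5531 -0.0431  0.0676] tilt [0.008 0.005] z 0.1388
top before 177 [ 0.5502 -0.0451  0.0678] tilt [ 0.002 -0.001] z 0.1401
top now 160 [ 0.55   -0.0451  0.0676] tilt [0.002 0.01 ] z 0.1396
```

View pics/e_scene.png

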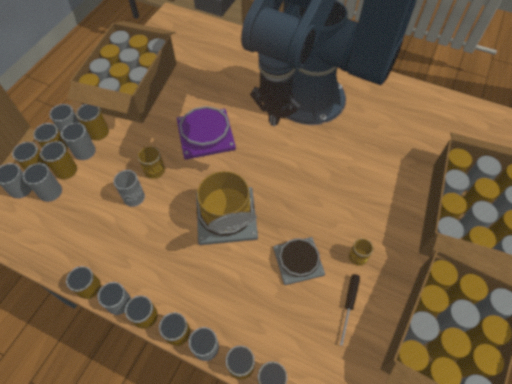

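View pics/e_wrist.png

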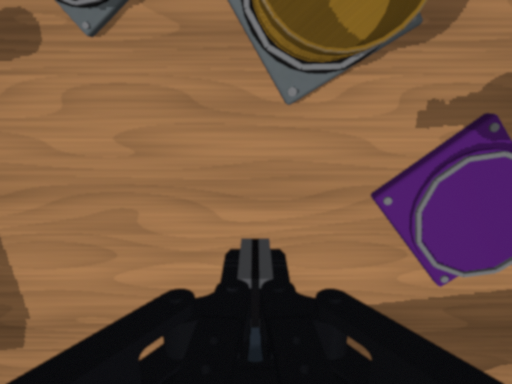

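In the scene view the tin at (223,200), the small tins and the screwdriver are all where they were at the start, and the hand is clear. The tin's measured position is unchanged to under 1 mm. Handing in.

```bash
python3 -c "
from rig import ticket
print(ticket.close_job())"
```

```text
the job is handed in; nothing more can be done
None
```

The rim was traced clockwise with the closed fingertips, from about 58° to 299° from the lid, in one continuous pass, and the job is handed in. The hand was then lifted off and taken away. It took about 11 s of the 58 s allowed; no verdict was reported.

- **Contact:** at every stop along the trace the upward force read 2.3–3.6 N, and the sideways drag was up to about 3.3 N. Force was read only at these stops, between move calls; in between, the fingers were held at a steady height, about 1–2 mm below first touch.
- **Tin:** in the scene and top views the rim's fitted centre before and after agrees to under 0.3 mm. Height agrees to 0.5 mm, and measured tilt is at most about 0.01 rad in those views, so the plate is back up.
- **Bystanders:** the small tins and the screwdriver look unmoved in the last scene picture. I checked this by eye and did not measure it.

**Disagreements:**
- The absolute tin centre differs by 2–3 mm between cameras, within calibration.
- The last wrist view saw only part of the rim and gave a centre about 2 mm off the earlier wrist fit, with 0.015 rad of apparent tilt.
- At mark 8 the sideways force changed sign to +2.4 N at rest, and a last 2 mm nudge moved the tool only about 0.4 mm. I don't know why; the reading returned to zero after lifting.

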